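# Box in the specimen jar and unscrew its tight cap

## Task

Fold both hinged side panels of the little cradle up to vertical so that they box in the square jar and keep it from turning. Then unscrew the jar's tight cap anticlockwise, stop turning as soon as its threads let go (about a fifth of a turn), and lift it straight up a couple of centimetres, leaving the jar standing in the boxed-up cradle. Finish while still holding the cap level and still in the gripper just above the open mouth; do not put it down, and do not disturb the other things on the bench.

Things in the scene. Friction and masses are not known exactly. Their poses are not given: they have to be found in the camera images.
- cradle: Fixed folding cradle: grey base block 130 (x) by 68 (y) by 28 high; on it a free-turning steel plate (56 wide, 10 high) carries the jar. Origin: centre of its underside, on the bench; x along its length (roughly away from the robot), y to the left panel, z up. Fixed end stops (22 high above the base, 5 thick) at x = -54.5 and +54.5. Two side panels, hinged along its long top edges, start folded outward.
- panel_left (a joint): Hinge of the left (+y) panel, rad: 0 = folded out level, 1.57 = upright (hard stop); starts at 0 to 0.35. Axis parallel to the cradle's x, at cradle y = +37.5, z = 30 mm. Panel 110 long (x = -55 to 55), 5 thick, reaching 45 from the axis. Stiff hinge (friction 0.32 N m, 8 N at the pin): it stays where it is left.
- panel_right (a joint): The same for the right (-y) side panel: hinge axis at cradle y = -37.5, z = 30 mm; 0 = folded out level, 1.57 = upright; mirror image of the left one, same stiffness.
- panel_left_pin (a point): Grip point on the left panel's round steel pull pin: 8 in diameter, parallel to the hinge axis and 40 from it, out past the panel's +x end to cradle x = 109; this point is at x = 88 on its axis. Pinched lightly from above across the cradle's y, it can turn between the fingers while the gripper, still pointing down, follows the arc about the hinge; a hard grip resists that turning, so the last few degrees may need a push inward.
- panel_right_pin (a point): The same point on the right panel's pull pin.
- jar: Square amber jar, loose, about 0.3 kg: body 66 by 66 by 56 high, then a round neck 37 in diameter (45 over the thread ridges) up to the rim at 83. Origin: centre of its underside; z up. It stands on the cradle's free-turning plate (38 above the bench), within 4 mm of centre and 0.08 rad of square. Both panels upright leave it 2 mm of play each side; without them it turns round with the cap.
- cap: White screw cap, 56 in diameter, 28 high, 0.04 kg. Origin: centre of its lower edge, 62 above the jar's underside when screwed on. x points to the raised rib on its top, which starts -0.15 to +0.05 rad from the jar's x and must turn anticlockwise (from above) to 1.0 rad to free the threads; at 1.45 it meets the next thread. So 1.2 rad of turn always frees it. No need to raise it while turning.
- seal (a joint): Sprung grey sealing disc, 33 in diameter, in the jar's mouth, m: 0 = pressed down by the closed cap, 0.004 = fully up. It pushes the cap up with 16 N closed, 12 N fully up; this makes the cap tight (roughly 0.1 to 0.3 N m to turn) and pops it up a few mm, if the grip lets it, when the threads let go.
- cap_mark (a point): Point on the top edge of the cap (28 above its lower edge), 28 from its axis in the direction of the raised rib.
- dish: Bystander: closed clear flat dish, 90 diameter, 16 high, near the cradle's robot end. Origin: centre of its underside.
- vial: Bystander: small glass vial, 28 diameter, 58 high, beside the cradle. Origin: centre of its underside.
- slide_box: Bystander: flat plastic box, 87 by 102 by 34 high, beside the cradle. Origin: centre of its underside.
- round_jar: Bystander: round amber jar with white cap, 60 diameter, 115 high. Origin: centre of its underside.
- beaker: Bystander: glass beaker, 66 diameter, 85 high. Origin: centre of its underside.
- tweezers: Bystander: steel tweezers lying flat, 130 long, 5 high. Origin: centre of its underside.
Mind the look-alikes: they are no part of the job. What is shaped like the cradle but pink is not meant. Leave any pink look-alike of the cap alone.

How it is judged:
By the outcome, as a careful person would: the job done as asked, in the order asked, and still so for the second after the job is handed in, while the arm keeps its last pose, push and grip.
It also fails if it takes over 61 s, if anything falls off the work surface, if the arm or the gripper's body presses on something with over 40 N, if the wrist force passes 120 N, or if a joint passes its speed limit or range.

## Robot

A 6-joint arm with a two-finger parallel gripper is mounted at the origin on the work surface. World frame = base frame: x ahead of the robot, y to its left, z up, the work surface at z = 0. Lengths are in m, angles in rad, forces in N, time in s.
With the tool pointing down it reaches from about 0.375 to 0.9 m from the base axis. Payload 3.1 kg.
Tool frame: the origin (TCP) lies on the centre line of the jaws, within the pads' length; the fingertips stand 14 mm ahead of it and the grasp point (between the pads) lies 5 mm behind it; z points along the fingers, y is the direction in which the jaws open and shut (so a half turn about z gives the same grasp; the last joint's range is limited). The gripper opens to 85 mm and grips with 20 to 120 N. Pads are 22 mm wide; open, the fingers measure 114 mm over their backs; the gripper's body (76 mm by 85 mm) begins 54 mm behind the grasp point. The pads swing forward as they close: fully open they stand 13 mm farther back than shut.
Start: joints at [1.058, 0.527, 1.433, -0, 1.181, -0.178], TCP at [0.205, 0.59, 0.245] pointing down, gripper open.
Joint ranges: [-3.08, 3.08], [-0.75, 2.2], [0.22, 2.44], [-1.43, 4.57], [0, 2.65], [-2.85, 2.85]. Speed limits (rad/s): [2.79, 2.79, 3.14, 3.14, 3.14, 3.14].

## Interface

Orientations are given as a unit quaternion [w, x, y, z].
In Python, from bench import arm, cams, workorder gives the robot as it stands.
- The arm moves only by the shell command python3 -m handwheel 'ROWS' [FORCE]. ROWS is JSON, a list that holds one entry, the list of rows, each a list of 5 numbers: the closure, from -1 (fully open) to 1 (shut), so that 0 is half open, then the shift along the tool's x, y, z in units of 40 mm (1.0 is 40 mm), then the turn about the tool's z in units of 5 degrees (1.0 is 5 degrees). A call has 1 to 5 rows; each row is the pose to reach, as a shift and turn from the pose commanded when the call began, along the tool's axes at that moment; what a row does not reach only later rows make up. A row lasts 1/12 s, in which the tool goes at most 41.7 mm and 7.16 degrees, less where a joint would pass 70% of its speed; a pose out of reach is approached as far as the arm can. A call with a gripper value outside its range is refused whole. The fingers move at their own pace and stop on an object; FORCE is the grip in N (left out, the last holds). Time passes only in rows, so rows that repeat a pose let the fingers close. It gives the time, the measured TCP pose, the force and the opening at its end, in the units of the state.
- arm.get_state(): the state, without advancing time (a new reading comes with each control period).
- cams.capture(name): name is "side" or "top" or "wrist"; returns the picture (420x560x3 uint8, red, green, blue); there is no depth.
- cams.get_calibration(name): a dict with "intrinsics" (3x3 intrinsics, pixels), "dist" ([k1, k2, p1, p2, k3] as OpenCV has them; the pictures are not rectified), "view" (4x4, takes a point from world to camera coordinates). Camera axes: x right, y down, z forward; pixel columns grow to the right and rows downward; lengths in m; the calibration is good to about 2 mm. A picture is of the moment at which its call begins: read the wrist's pose just before it. get_calibration takes no time and is no camera call; for the wrist camera it gives the pose at the moment of the call.
- workorder.finish_job(): hands the job in, once; it reports no verdict.
The state is a dict: "t": time; "joint_pos": joint angles; "joint_vel": joint speeds; "effort": joint torques, N m; "tcp_pos": TCP position; "ee_rot": TCP orientation; "ft_force": force on the tool from outside, world axes, zero at the start; "wrist_torque": the same for the moment, N m; "finger_gap": finger opening in m.
Only numpy, scipy, OpenCV 4.12 (cv2) and the standard library are available. Lean on these libraries where they do the work, as an engineer would, in place of code of your own. Each camera call takes 0.05 s, during which the arm holds its last target.

## Working session

There is one attempt and no reset: what is moved stays moved. The work goes in short steps, Python scripts to look and compute and a shell command to move; the robot and the scene stay as the last step left them, time stands still between calls to the robot, and variables do not carry over. Pictures are saved under pics/ and viewed, and the job is handed in when it is done.

```bash
ls; mkdir -p pics; cat > h.py <<'E'
import numpy as np, cv2
from bench import arm,cams,workorder
def cap(name,fn):
    im=cams.capture(name); cv2.imwrite('pics/'+fn,cv2.cvtColor(im,cv2.COLOR_RGB2BGR)); return im
def ray(name,uv):
    c=cams.get_calibration(name);K=np.array(c['intrinsics']);V=np.array(c['view'])
    n=cv2.undistortPoints(np.array([[uv]],float),K,np.array(c['dist']))[0,0]
    R=V[:3,:3];t=V[:3,3];o=-R.T@t;d=R.T@np.array([n[0],n[1],1]);return o,d
def atz(name,uv,z):
    o,d=ray(name,uv);return o+d*(z-o[2])/d[2]
def tri(a,b):
    o1,d1=ray(*a);o2,d2=ray(*b)
    s=np.linalg.lstsq(np.c_[d1,-d2],o2-o1,rcond=None)[0]
    p,q=o1+d1*s[0],o2+d2*s[1];return (p+q)/2,np.linalg.norm(p-q)
def proj(name,P):
    c=cams.get_calibration(name);V=np.array(c['view'])
    return cv2.projectPoints(np.array(P,float).reshape(-1,3),cv2.Rodrigues(V[:3,:3])[0],V[:3,3],np.array(c['intrinsics']),np.array(c['dist']))[0][:,0]
def Rq(q):
    w,x,y,z=q
    from scipy.spatial.transform import Rotation as R
    return R.from_quat([x,y,z,w]).as_matrix()
E
python3 - <<'E'
from h import *
for n in ('top','side'): cap(n,n+'0.png')
s=arm.get_state();print(s)
print(Rq(s['ee_rot']).round(3))
for n in ('top','side'):
    V=np.array(cams.get_calibration(n)['view']);print(n,(-V[:3,:3].T@V[:3,3]).round(3))
E
```

```text
pics
{'t': 0.1, 'joint_pos': array([ 1.05745816e+00,  5.28357906e-01,  1.43380219e+00,  4.30213283e-06,
        1.18145401e+00, -1.78503948e-01]), 'joint_vel': array([-0.00154842, -0.0022152 , -0.00332676,  0.00184231, -0.0026633 ,
       -0.00152434]), 'effort': array([-6.11465839e-04, -4.43303740e+01, -1.78585643e+01, -2.71576582e-04,
        3.84079452e-03,  1.60697056e-05]), 'tcp_pos': array([0.20503449, 0.58972891, 0.24443196]), 'ee_rot': array([-3.44571247e-04,  1.66636854e-01,  9.86017818e-01, -9.50178919e-04]), 'ft_force': array([-0.36810573,  0.53622591,  0.33655015]), 'wrist_torque': array([-0.00318585, -0.01942585,  0.02396559]), 'finger_gap': 0.08531543332271964}
[[-0.944  0.329 -0.001]
 [ 0.329  0.944 -0.002]
 [ 0.    -0.002 -1.   ]]
top [0.467 0.028 1.053]
side [ 0.089 -0.49   0.53 ]
```

View pics/top0.png

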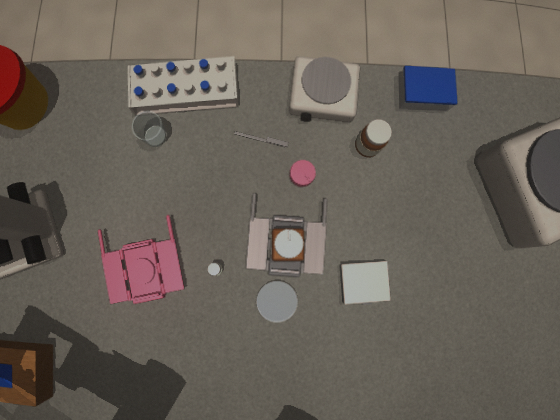

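View pics/side0.png

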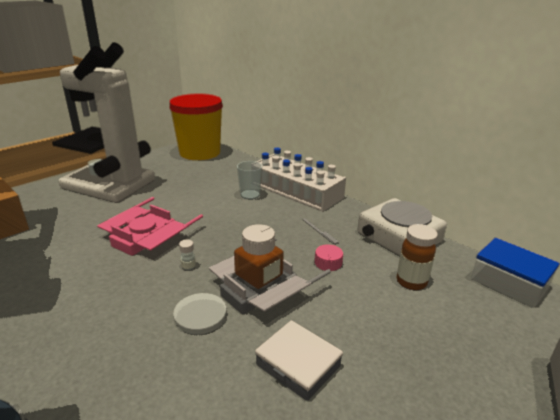

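The top view has the grey cradle around (287,245), the left pin ending near (253,195) and the right pin ending near (325,200). The pink cradle is at (142,268) and the pink cap at (303,173). I'll zoom in.

```bash
python3 - <<'E'
import cv2
a=cv2.imread('pics/top0.png')[180:290,230:345];cv2.imwrite('pics/top0z.png',cv2.resize(a,None,fx=5.4,fy=5.4,interpolation=cv2.INTER_CUBIC))
a=cv2.imread('pics/side0.png')[215:325,195:345];cv2.imwrite('pics/side0z.png',cv2.resize(a,None,fx=5,fy=5,interpolation=cv2.INTER_CUBIC))
E
```

```text
(no output)
```

View pics/top0z.png

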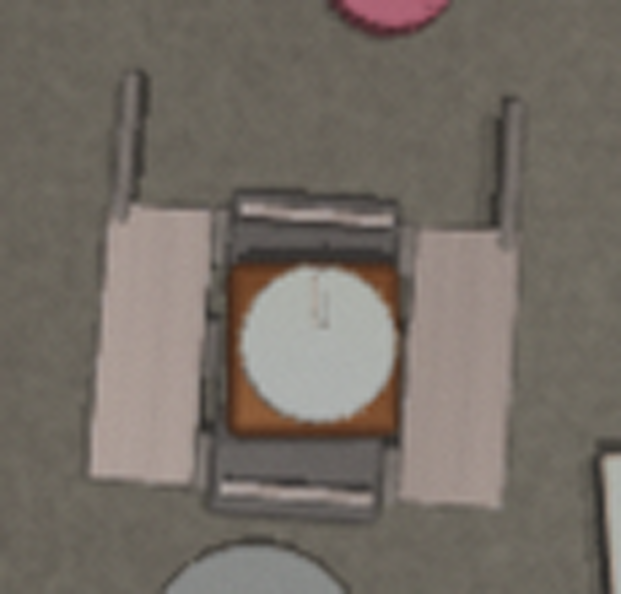

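View pics/side0z.png

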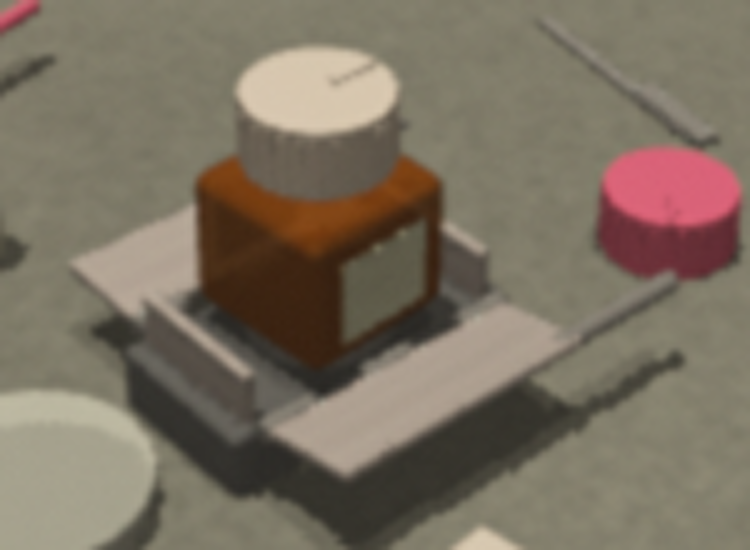

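```bash
cat > fit.py <<'E'
from h import *
from scipy.optimize import least_squares
T=lambda U,V:((U+.5)/5.4-.5+230,(V+.5)/5.4-.5+180)
S=lambda U,V:((U+.5)/5-.5+195,(V+.5)/5-.5+215)
# (cam, px, x, r, n, side)
obs=[('top',T(105,207),55,45,2.5,1),('top',T(90,477),-55,45,2.5,1),('top',T(517,232),55,45,2.5,-1),('top',T(500,507),-55,45,2.5,-1),
('top',T(134,72),109,40,0,1),('top',T(511,98),109,40,0,-1),
('side',S(347,475),-55,45,2.5,-1),('side',S(575,337),55,45,2.5,-1),('side',S(673,279),109,40,0,-1),('side',S(73,263),-55,45,2.5,1)]
def pt(p,x,r,n,sd,a):
    y=37.5+r*np.cos(a)-n*np.sin(a); z=30+r*np.sin(a)+n*np.cos(a)
    y*=sd; c,s=np.cos(p[2]),np.sin(p[2])
    return np.array([p[0]+(c*x-s*y)/1000,p[1]+(s*x+c*y)/1000,z/1000])
def res(p):
    return np.concatenate([proj(c,pt(p,x,r,n,sd,p[3] if sd>0 else p[4]))[0]-uv for c,uv,x,r,n,sd in obs])
if __name__=='__main__':
    g=atz('top',(287,245),.03);print(g)
    f=least_squares(res,[g[0],g[1],0,.1,.1]);p=f.x
    print(p.round(4));print(f.fun.reshape(-1,2).round(1))
    for sd,a in((1,p[3]),(-1,p[4])): print('pin',pt(p,88,40,0,sd,a).round(4),'upright',pt(p,88,40,0,sd,np.pi/2).round(4))
    # cap centre, top z .128
    print('cap',atz('top',T(319,343),.128), 'side',atz('side',S(318,90),.128))
    print('rib in', atz('top',T(322,327),.130),'rib out',atz('top',T(314,272),.130), 'side',atz('side',S(330,83),.13),atz('side',S(380,62),.13))
    for n,U in(('vial',(214,268)),('dish',(277,301)),('pinkcap',(303,173)),('box',(365,282))): print(n,atz('top',U,.02).round(3))
E
python3 fit.py
```

```text
[ 0.51527078 -0.01913309  0.03      ]
[ 0.5147 -0.0173 -0.0509  0.0357  0.1967]
[[ 0.6 -1. ]
 [-0.4  0.4]
 [ 0.5 -0.6]
 [ 0.7  0. ]
 [-0.6 -0.4]
 [ 0.7 -0.6]
 [-0.8  0.1]
 [ 0.8 -0. ]
 [-0.3 -0. ]
 [-1.9  0.2]]
pin [0.6065 0.0556 0.0314] upright [0.6045 0.0157 0.07  ]
pin [ 0.5987 -0.0984  0.0378] upright [ 0.6007 -0.0592  0.07  ]
cap [ 0.5143472  -0.01781322  0.128     ] side [ 0.51689826 -0.01739948  0.128     ]
rib in [ 0.52000661 -0.01870992  0.13      ] rib out [ 0.53974785 -0.01555065  0.13      ] side [ 0.52086069 -0.01924445  0.13      ] [ 0.54311923 -0.02108008  0.13      ]
vial [0.463 0.137 0.02 ]
dish [0.395 0.    0.02 ]
pinkcap [ 0.675 -0.053  0.02 ]
box [ 0.438 -0.191  0.02 ]
```

```bash
cat >> h.py <<'E'
def plan(target,yawy=None):
    s=arm.get_state();R=Rq(s['ee_rot']);p=np.array(s['tcp_pos'])
    if target is not None: print('shift units',(R.T@(np.array(target)-p)/.04).round(3),'t',round(s['t'],2),'tcp',p.round(4),'gap',round(s['finger_gap'],4))
    a=np.degrees(np.arctan2(R[1,1],R[0,1]));print('y axis deg',a.round(2))
    if yawy is not None: print('turn units',round(-(yawy-a)/5,3))
    print('j',np.array(s['joint_pos']).round(3),'f',np.array(s['ft_force']).round(1),'tau',np.array(s['wrist_torque']).round(2))
E
python3 - <<'E'
from h import *
for U in ((62,183),(110,198),(152,170)): print(atz('side',U,0).round(3))
for U in ((25,262),(60,250),(40,190)): print(atz('top',U,0).round(3),atz('top',U,.3).round(3))
plan([.6065,.0556,.245],87.1)
E
```

```text
[0.431 0.694 0.   ]
[0.486 0.52  0.   ]
[0.658 0.603 0.   ]
[0.462 0.578 0.   ] [0.463 0.422 0.3  ]
[0.493 0.493 0.   ] [0.485 0.361 0.3  ]
[0.629 0.553 0.   ] [0.583 0.403 0.3  ]
shift units [-1.3867e+01 -9.3130e+00 -1.0000e-03] t 0.1 tcp [0.205  0.5897 0.2444] gap 0.0853
y axis deg 70.82
turn units -3.257
j [ 1.057  0.528  1.434  0.     1.181 -0.179] f [-0.4  0.5  0.3] tau [-0.   -0.02  0.02]
```

```bash
python3 -m handwheel '[[[0,-0.9,-0.6,0,-0.2],[0,-1.7,-1.15,0,-0.5],[0,-2.55,-1.7,0,-0.8],[0,-3.4,-2.3,0,-1],[0,-4.2,-2.85,0,-1.2]]]' 25; python3 -c "
from h import *
plan([.6065,.0556,.245],87.1)"
```

```text
t: 0.52
tcp_pos: [0.327, 0.4255, 0.2449]
ee_rot: [-0.0, 0.114, 0.993, -0.0]
ft_force: [0.6, -0.6, 1.2]
finger_gap: 0.0423
shift units [-8.901e+00 -7.423e+00  2.000e-03] t 0.52 tcp [0.327  0.4255 0.2449] gap 0.0423
y axis deg 76.9
turn units -2.039
j [ 0.707  0.41   1.654 -0.     1.079 -0.635] f [ 0.6 -0.6  1.2] tau [ 0.02 -0.04  0.03]
```

```bash
python3 -m handwheel '[[[0,-0.8,-0.65,0,-0.2],[0,-1.55,-1.3,0,-0.4],[0,-2.3,-1.95,0,-0.6],[0,-3.1,-2.6,0,-0.8],[0,-3.9,-3.25,0,-1]]]'; python3 -c "
from h import *
plan([.6065,.0556,.2],87.1)"
```

```text
t: 0.93
tcp_pos: [0.4493, 0.2635, 0.2451]
ee_rot: [-0.0, 0.071, 0.997, -0.0]
ft_force: [0.3, 0.9, 1.0]
finger_gap: 0.0427
shift units [-4.627 -4.589  1.125] t 0.93 tcp [0.4493 0.2635 0.2451] gap 0.0427
y axis deg 81.88
turn units -1.044
j [ 0.316  0.388  1.692  0.     1.062 -1.113] f [0.3 0.9 1. ] tau [-0.04 -0.   -0.1 ]
```

```bash
python3 -m handwheel '[[[0,-0.7,-0.6,0,-0.2],[0,-1.4,-1.2,0,-0.4],[0,-2.1,-1.8,0,-0.6],[0,-2.8,-2.4,0,-0.8],[0,-3.6,-3.05,0,-1]]]'; python3 -c "
from h import *
plan([.6065,.0556,.15],87.1)"
```

```text
t: 1.35
tcp_pos: [0.5739, 0.1228, 0.2449]
ee_rot: [-0.001, 0.027, 1.0, 0.0]
ft_force: [0.5, 1.8, -0.8]
finger_gap: 0.0429
shift units [-0.91  -1.633  2.369] t 1.35 tcp [0.5739 0.1228 0.2449] gap 0.0429
y axis deg 86.87
turn units -0.045
j [ 0.02   0.477  1.53   0.     1.136 -1.496] f [ 0.5  1.8 -0.8] tau [ 0.01  0.04 -0.01]
```

```bash
python3 -m handwheel '[[[0,-0.35,-0.6,0.8,0],[0,-0.7,-1.25,1.6,0],[0,-0.91,-1.63,2.4,0],[0,-0.91,-1.63,3,0],[0,-0.91,-1.63,3,0]]]'; python3 - <<'E'
from h import *
plan([.6065,.0556,.029],87.1)
cap('wrist','w1.png');cap('side','s1.png')
print(proj('wrist',pt) if 0 else '')
from fit import pt
p=[0.5147,-0.0173,-0.0509,0.0357,0.1967]
for x in(60,88,109):print(proj('wrist',pt(p,x,40,0,1,p[3])))
E
```

```text
t: 1.77
tcp_pos: [0.603, 0.0556, 0.1195]
ee_rot: [-0.006, 0.029, 1.0, 0.0]
ft_force: [-1.9, -0.2, -1.7]
finger_gap: 0.0423
shift units [-0.115  0.004  2.262] t 1.77 tcp [0.603  0.0556 0.1195] gap 0.0423
y axis deg 86.66
turn units -0.088
j [-0.092  0.668  1.578  0.     0.908 -1.605] f [-1.9 -0.2 -1.7] tau [-0.02  0.04  0.01]

[[275.41992765 177.77607307]]
[[275.72300319 220.73380406]]
[[275.93661176 251.03649297]]
```

View pics/w1.png

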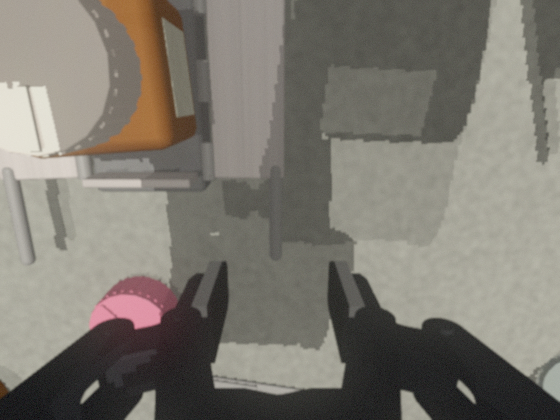

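View pics/s1.png

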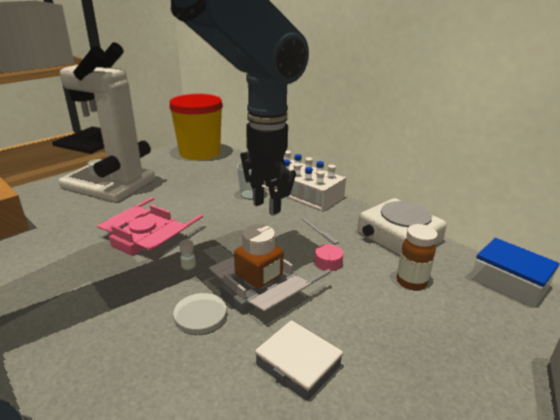

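```bash
python3 -c "
from h import *
plan([.6065,.0556,.029],87.1)"; python3 -m handwheel '[[[0,0,0,0.8,0],[0,0,0,1.4,0],[0,0,0,1.9,0],[0,0,0,2.1,0],[0,0,0,2.1,0]]]'; python3 -c "
from h import *
plan([.6065,.0556,.029],87.1)"
```

```text
shift units [-0.028 -0.033  2.385] t 1.87 tcp [0.6058 0.057  0.1244] gap 0.0428
y axis deg 86.8
turn units -0.06
j [-0.09   0.661  1.574  0.     0.91  -1.605] f [ 0.5  0.3 -0.3] tau [-0.01  0.02  0.01]
t: 2.28
tcp_pos: [0.6064, 0.0578, 0.0414]
ee_rot: [-0.0, 0.027, 1.0, 0.0]
ft_force: [0.7, 0.5, -0.4]
finger_gap: 0.0426
shift units [-0.006 -0.054  0.309] t 2.28 tcp [0.6064 0.0578 0.0414] gap 0.0426
y axis deg 86.89
turn units -0.041
j [-0.088  0.788  1.607  0.     0.748 -1.605] f [ 0.7  0.5 -0.4] tau [ 0.06  0.05 -0.02]
```

```bash
python3 -m handwheel '[[[0,0,-0.05,0.15,0],[0,0,-0.05,0.3,0],[1,0,-0.05,0.3,0],[1,0,-0.05,0.3,0],[1,0,-0.05,0.3,0]]]' 20; python3 -m handwheel '[[[1,0,0,0,0],[1,0,0,0,0]]]';python3 - <<'E'
from h import *
plan([.6065,.0556,.029],87.1)
cap('wrist','w2.png')
E
```

```text
t: 2.7
tcp_pos: [0.6069, 0.0545, 0.03]
ee_rot: [0.0, 0.027, 1.0, -0.0]
ft_force: [-2.5, -14.4, 1.6]
finger_gap: 0.0069
t: 2.87
tcp_pos: [0.6069, 0.0541, 0.03]
ee_rot: [0.0, 0.028, 1.0, -0.0]
ft_force: [-1.2, -4.2, 2.8]
finger_gap: 0.0069
shift units [0.013 0.036 0.024] t 2.87 tcp [0.6069 0.0541 0.03  ] gap 0.0069
y axis deg 86.82
turn units -0.055
j [-9.400e-02  8.060e-01  1.610e+00 -1.000e-03  7.250e-01 -1.608e+00] f [-1.2 -4.2  2.8] tau [-0.63  0.07  0.  ]
```

View pics/w2.png

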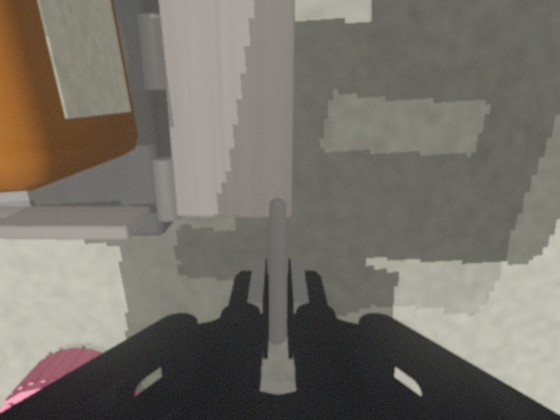

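```bash
python3 -m handwheel '[[[1,0,-0.015,-0.14,0],[1,0,-0.05,-0.275,0],[1,0,-0.1,-0.405,0],[1,0,-0.17,-0.525,0],[1,0,-0.255,-0.635,0]]]' 20; python3 -c "
from h import *
plan([.6045,.0157,.070],87.1)"
```

```text
t: 3.33
tcp_pos: [0.6064, 0.0461, 0.0548]
ee_rot: [0.0, 0.028, 1.0, 0.001]
ft_force: [4.3, 4.5, -9.2]
finger_gap: 0.007
shift units [ 0.005 -0.76  -0.381] t 3.33 tcp [0.6064 0.0461 0.0548] gap 0.007
y axis deg 86.75
turn units -0.07
j [-0.109  0.765  1.608  0.004  0.768 -1.626] f [ 4.3  4.5 -9.2] tau [ 0.89 -0.71 -0.06]
```

```bash
python3 -m handwheel '[[[1,0,-0.127,-0.12,0],[1,0,-0.275,-0.215,0],[1,0,-0.417,-0.28,0],[1,0,-0.57,-0.316,0],[1,0,-0.74,-0.33,0]]]' 20; python3 -c "
from h import *
plan([.6045,.0157,.070],87.1)"
```

```text
t: 3.75
tcp_pos: [0.6053, 0.0204, 0.0717]
ee_rot: [0.002, 0.029, 1.0, 0.004]
ft_force: [0.3, 16.1, 15.3]
finger_gap: 0.0071
shift units [ 0.013 -0.118  0.041] t 3.75 tcp [0.6053 0.0204 0.0717] gap 0.0071
y axis deg 86.65
turn units -0.089
j [-0.155  0.736  1.611  0.012  0.793 -1.676] f [ 0.3 16.1 15.3] tau [ 2.78 -0.11 -0.05]
```

```bash
python3 -m handwheel '[[[1,0,-0.05,0.02,0],[1,0,-0.1,0.03,0],[1,0,-0.15,0.03,0],[1,0,-0.15,0.03,0]]]' 20; python3 - <<'E'
from h import *
plan([.6045,.0157,.070],87.1)
cap('wrist','w3.png'); cap('top','t3.png')
a=cv2.imread('pics/top0.png')
a=cv2.imread('pics/t3.png')[170:290,220:350];cv2.imwrite('pics/t3z.png',cv2.resize(a,None,fx=4.6,fy=4.6,interpolation=cv2.INTER_CUBIC))
E
```

```text
t: 4.08
tcp_pos: [0.6049, 0.0134, 0.0715]
ee_rot: [0.002, 0.029, 1.0, 0.003]
ft_force: [-1.4, 13.1, 16.9]
finger_gap: 0.0068
shift units [0.014 0.058 0.037] t 4.08 tcp [0.6049 0.0134 0.0715] gap 0.0068
y axis deg 86.67
turn units -0.087
j [-0.166  0.735  1.613  0.01   0.791 -1.685] f [-1.4 13.1 16.9] tau [ 2.18  0.13 -0.09]
```

View pics/w3.png

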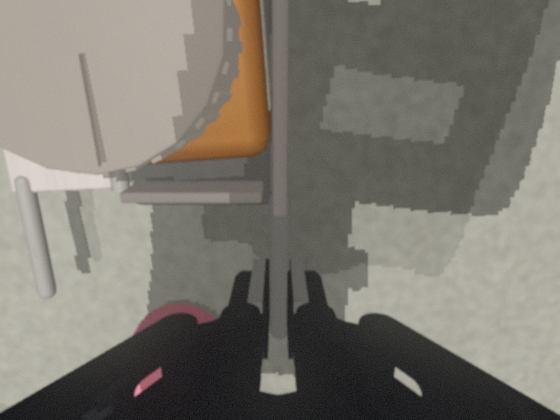

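View pics/t3z.png

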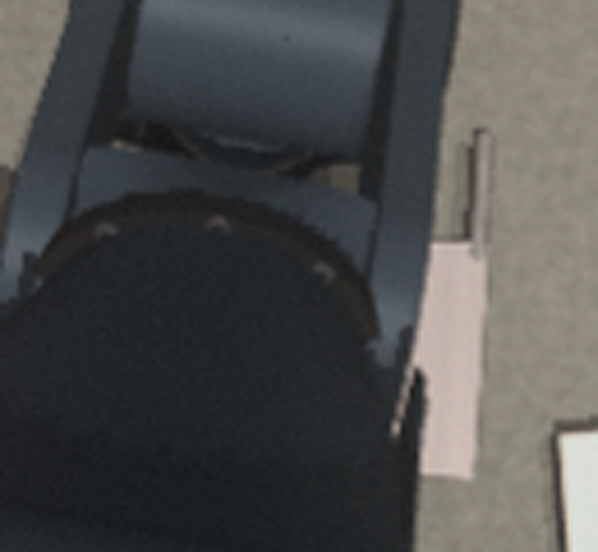

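```bash
python3 -m handwheel '[[[1,0,-0.04,0.03,0],[1,0,-0.08,0.05,0],[1,0,-0.08,0.05,0]]]' 20; python3 -c "
from h import *
plan([.6045,.0157,.070],87.1)"
```

```text
t: 4.43
tcp_pos: [0.605, 0.0129, 0.0711]
ee_rot: [0.002, 0.03, 1.0, 0.005]
ft_force: [-2.1, 22.0, 25.2]
finger_gap: 0.0067
shift units [0.017 0.069 0.028] t 4.43 tcp [0.605  0.0129 0.0711] gap 0.0067
y axis deg 86.59
turn units -0.103
j [-0.168  0.736  1.613  0.015  0.789 -1.69 ] f [-2.1 22.  25.2] tau [ 3.63  0.33 -0.03]
```

```bash
python3 -m handwheel '[[[0,0,0,0,0],[0,0,0,0,0],[0,0,0.05,-0.1,0],[0,0,0.05,-0.7,0],[0,0,0.05,-1.5,0]]]' 20; python3 - <<'E'
from h import *
plan([.5987,-.0984,.12],87.1)
cap('wrist','w4.png')
E
```

```text
t: 4.85
tcp_pos: [0.6011, 0.008, 0.1229]
ee_rot: [-0.004, 0.028, 1.0, 0.0]
ft_force: [0.8, -1.2, 0.5]
finger_gap: 0.0429
shift units [-0.09  -2.659  0.07 ] t 4.85 tcp [0.6011 0.008  0.1229] gap 0.0429
y axis deg 86.79
turn units -0.062
j [-0.172  0.657  1.59  -0.     0.903 -1.687] f [ 0.8 -1.2  0.5] tau [-0.03  0.02  0.01]
```

View pics/w4.png

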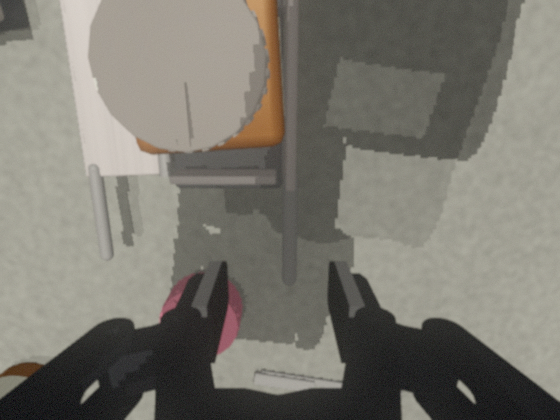

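```bash
python3 -m handwheel '[[[0,0,-0.8,0,0],[0,0,-1.6,0,0],[0,0,-2.4,0,0],[0,0,-2.65,0,0],[0,0,-2.65,0,0]]]' 20; python3 - <<'E'
from h import *
cap('wrist','w5.png')
plan([.5987,-.0984,.035],87.1)
from fit import pt
p=[0.5147,-0.0173,-0.0509,0.0357,0.1967]
for x in(60,88,109):print(proj('wrist',pt(p,x,40,0,-1,p[4])))
E
```

```text
t: 5.32
tcp_pos: [0.5979, -0.1011, 0.1248]
ee_rot: [0.0, 0.03, 1.0, -0.0]
ft_force: [-0.1, 0.4, -1.0]
finger_gap: 0.0423
shift units [-0.028  0.017  2.242] t 5.37 tcp [ 0.5976 -0.0991  0.1247] gap 0.0428
y axis deg 86.63
turn units -0.094
j [-0.349  0.657  1.582  0.     0.903 -1.861] f [ 0.  -0.6 -0.1] tau [ 0.04 -0.   -0.01]
[[278.65721878 179.93422329]]
[[278.9879415  223.89130747]]
[[279.22088073 254.83549439]]
```

View pics/w5.png

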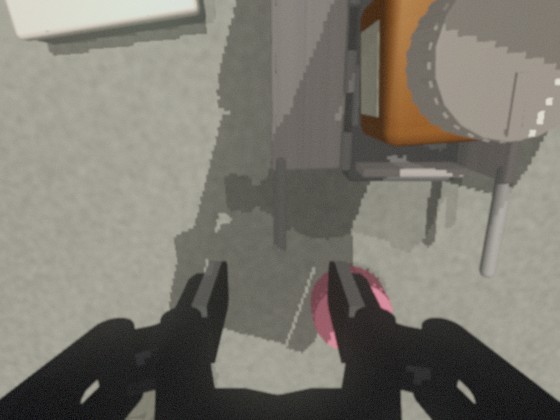

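```bash
python3 -m handwheel '[[[0,0,0.02,0.8,-0.09],[0,0,0.02,1.5,-0.09],[0,0,0.02,2,-0.09],[0,0,0.02,2.2,-0.09],[0,0,0.02,2.2,-0.09]]]' 20; python3 -m handwheel '[[[1,0,0,0,0],[1,0,0,0,0],[1,0,0,0,0],[1,0,0,0,0]]]' 20; python3 -c "
from h import *
plan([.5987,-.0984,.037],87.1)"
```

```text
t: 5.78
tcp_pos: [0.5963, -0.095, 0.0345]
ee_rot: [-0.003, 0.023, 1.0, 0.001]
ft_force: [0.3, 0.9, 0.2]
finger_gap: 0.043
t: 6.12
tcp_pos: [0.5993, -0.0996, 0.0383]
ee_rot: [0.002, 0.023, 1.0, -0.002]
ft_force: [-1.1, -7.7, -1.1]
finger_gap: 0.007
shift units [0.015 0.029 0.032] t 6.12 tcp [ 0.5993 -0.0996  0.0383] gap 0.007
y axis deg 87.35
turn units 0.051
j [-0.347  0.79   1.615 -0.005  0.731 -1.868] f [-1.1 -7.7 -1.1] tau [-1.16  0.27 -0.04]
```

```bash
python3 -m handwheel '[[[1,0,0.04,-0.145,0],[1,0,0.1,-0.275,0],[1,0,0.17,-0.39,0],[1,0,0.26,-0.5,0],[1,0,0.365,-0.59,0]]]' 20; python3 -m handwheel '[[[1,0,0.147,-0.095,0],[1,0,0.29,-0.158,0],[1,0,0.44,-0.197,0],[1,0,0.615,-0.21,0],[1,0,0.69,-0.2,0]]]' 20; python3 -c "
from h import *
plan([.6007,-.0592,.07],87.1)"
```

```text
t: 6.53
tcp_pos: [0.6, -0.0871, 0.0619]
ee_rot: [0.002, 0.023, 1.0, -0.004]
ft_force: [-3.0, -14.1, -1.3]
finger_gap: 0.0072
t: 6.95
tcp_pos: [0.6022, -0.0598, 0.0728]
ee_rot: [0.003, 0.022, 1.0, -0.005]
ft_force: [-7.6, -22.0, 14.4]
finger_gap: 0.0076
shift units [0.038 0.014 0.069] t 6.95 tcp [ 0.6022 -0.0598  0.0728] gap 0.0076
y axis deg 87.43
turn units 0.066
j [-0.28   0.733  1.614 -0.01   0.786 -1.799] f [ -7.6 -22.   14.4] tau [-3.69  1.15 -0.04]
```

```bash
python3 -m handwheel '[[[1,0,0.04,0.02,0],[1,0,0.08,0.04,0],[1,0,0.08,0.04,0]]]' 20; python3 -m handwheel '[[[1,0,0.04,0.01,0],[1,0,0.08,0.02,0],[1,0,0.08,0.02,0]]]' 20; python3 -c "
from h import *
plan([.6007,-.0592,.07],87.1)"
```

```text
t: 7.2
tcp_pos: [0.6023, -0.0598, 0.0725]
ee_rot: [0.003, 0.021, 1.0, -0.007]
ft_force: [-9.8, -22.8, 21.0]
finger_gap: 0.007
t: 7.45
tcp_pos: [0.6024, -0.0593, 0.0724]
ee_rot: [0.003, 0.021, 1.0, -0.009]
ft_force: [-11.3, -30.6, 22.8]
finger_gap: 0.0068
shift units [0.044 0.002 0.059] t 7.45 tcp [ 0.6024 -0.0593  0.0724] gap 0.0068
y axis deg 87.6
turn units 0.101
j [-0.275  0.733  1.614 -0.022  0.784 -1.789] f [-11.3 -30.6  22.8] tau [-4.97  1.87 -0.09]
```

```bash
python3 -m handwheel '[[[0,0,0,0,0],[0,0,0,0,0],[0,0,-0.05,-0.1,0],[0,0,-0.05,-0.7,0],[0,0,-0.05,-1.5,0]]]' 20; python3 -m handwheel '[[[-1,0,0,-0.8,0],[-1,0,0,-1.6,0],[-1,0,0,-1.7,0],[-1,0,0,-1.7,0]]]' 20;  python3 - <<'E'
from h import *
plan([.515,-.0174,.12],None)
cap('wrist','w6.png');cap('side','s6.png')
a=cv2.imread('pics/s6.png')[215:325,195:345];cv2.imwrite('pics/s6z.png',cv2.resize(a,None,fx=5,fy=5,interpolation=cv2.INTER_CUBIC))
E
```

```text
t: 7.87
tcp_pos: [0.5982, -0.0495, 0.1246]
ee_rot: [-0.003, 0.024, 1.0, 0.001]
ft_force: [0.8, -0.1, -0.2]
finger_gap: 0.0425
t: 8.2
tcp_pos: [0.602, -0.0501, 0.1971]
ee_rot: [0.003, 0.023, 1.0, -0.001]
ft_force: [-0.1, 0.7, -1.0]
finger_gap: 0.0851
shift units [2.223 0.717 1.914] t 8.2 tcp [ 0.602  -0.0501  0.1971] gap 0.0851
y axis deg 87.33
j [-0.268  0.554  1.539  0.     1.042 -1.792] f [-0.1  0.7 -1. ] tau [-0.01 -0.01  0.04]
```

View pics/w6.png

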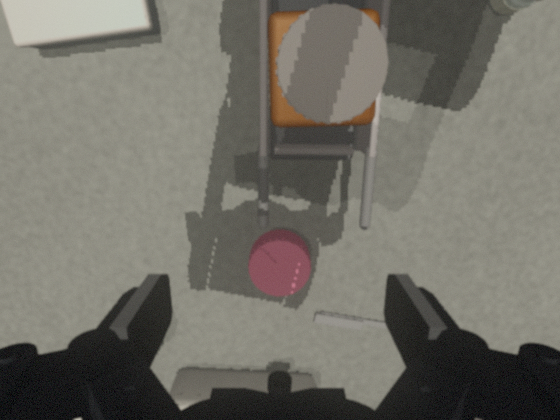

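View pics/s6z.png

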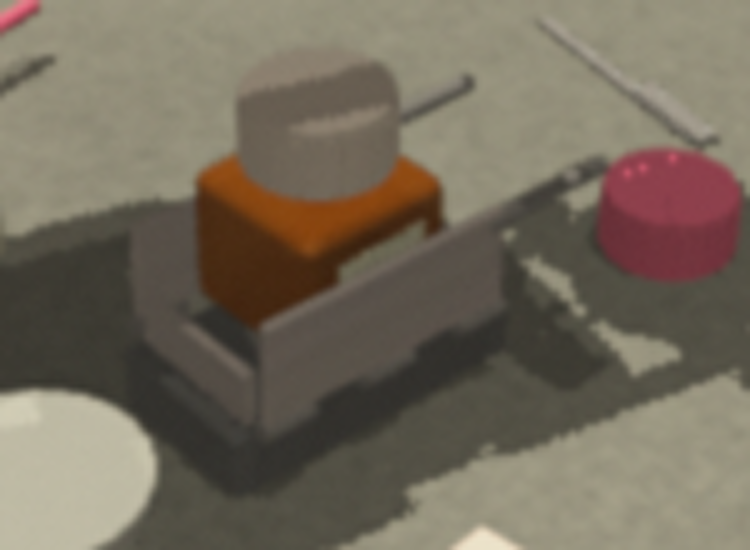

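```bash
python3 -m handwheel '[[[-1,0.4,0.15,0,1.3],[-1,0.8,0.3,0,2.6],[-1,1.2,0.4,0,3.9],[-1,1.2,0.4,0,5.2],[-1,1.2,0.4,0,6.6]]]' 30; python3 -m handwheel '[[[-1,0,0,0,0],[-1,0,0,0,0]]]' 30;  python3 - <<'E'
from h import *
plan([.515,-.0174,.12],None)
cap('wrist','w7.png');cap('top','t7.png')
for z in(.128,):print(proj('wrist',[[.5150,-.0174,.128]]))
E
```

```text
t: 8.72
tcp_pos: [0.5505, -0.0311, 0.1917]
ee_rot: [-0.003, 0.309, 0.951, -0.0]
ft_force: [-0.1, 0.8, 0.1]
finger_gap: 0.0855
t: 8.88
tcp_pos: [0.5522, -0.0318, 0.1923]
ee_rot: [-0.002, 0.305, 0.952, -0.0]
ft_force: [0.7, -0.0, 0.3]
finger_gap: 0.0852
shift units [ 0.961 -0.245  1.812] t 8.88 tcp [ 0.5522 -0.0318  0.1923] gap 0.0852
y axis deg 54.45
j [-0.26   0.502  1.666  0.     0.977 -1.21 ] f [ 0.7 -0.   0.3] tau [0.01 0.01 0.02]
[[259.13537212 166.50512243]]
```

View pics/w7.png

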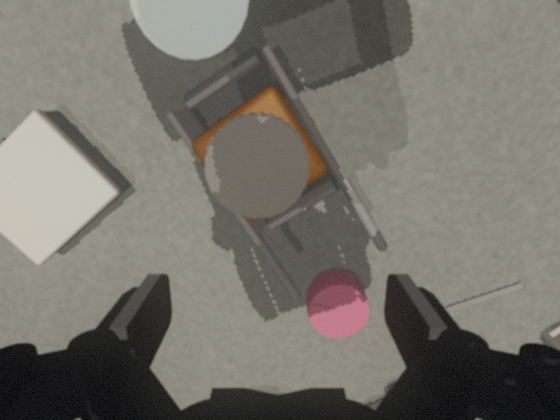

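View pics/t7.png

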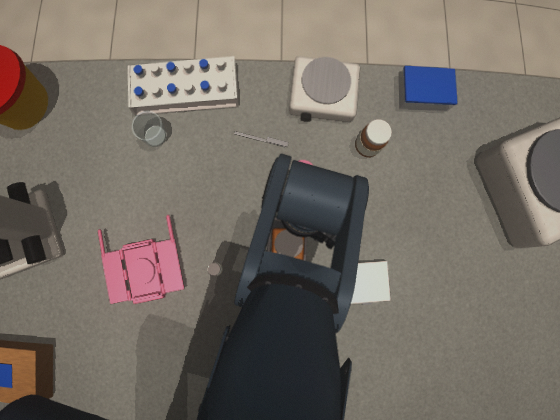

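```bash
python3 - <<'E'
from h import *
a=cv2.imread('pics/w7.png');b=a[90:240,180:340];b=cv2.convertScaleAbs(b,alpha=1.6);cv2.imwrite('pics/w7z.png',cv2.resize(b,None,fx=4,fy=4,interpolation=cv2.INTER_CUBIC))
c=atz('wrist',(257,165),.128);print(c);plan([c[0],c[1],.117],54)
E
```

```text
[ 0.51368481 -0.01784433  0.128     ]
shift units [ 0.997 -0.277  1.899] t 8.98 tcp [ 0.5527 -0.0321  0.1929] gap 0.0859
y axis deg 54.4
turn units 0.081
j [-0.26   0.502  1.665  0.     0.977 -1.209] f [-0.1  0.4  0.4] tau [ 0.06 -0.02 -0.05]
```

View pics/w7z.png

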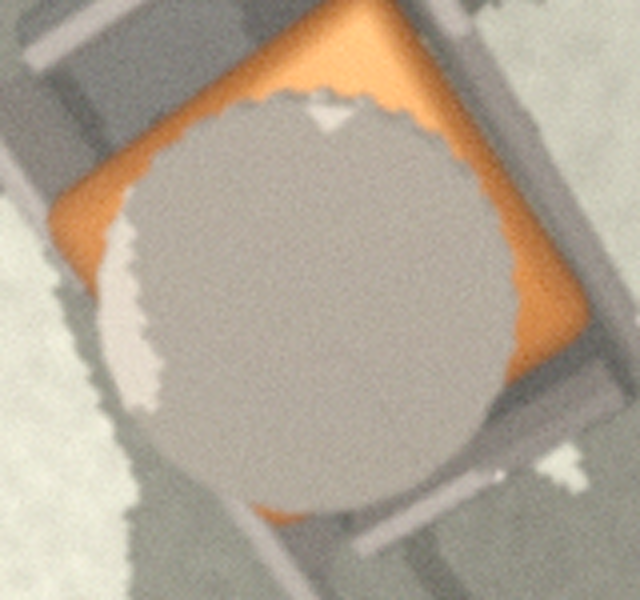

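```bash
python3 -m handwheel '[[[-1,0.4,-0.1,0,0],[-1,0.8,-0.2,0,0],[-1,1,-0.28,0.1,0],[-1,1,-0.28,0.3,0],[-1,1,-0.28,0.3,0]]]' 30;  python3 - <<'E'
from h import *
plan([.5140,-.0178,.117],54)
cap('wrist','w8.png')
print(proj('wrist',[[.5137,-.0178,.128]]))
E
```

```text
t: 9.4
tcp_pos: [0.5135, -0.0179, 0.1805]
ee_rot: [-0.001, 0.306, 0.952, -0.0]
ft_force: [-0.5, 0.8, -0.1]
finger_gap: 0.0852
shift units [-0.012  0.011  1.587] t 9.4 tcp [ 0.5135 -0.0179  0.1805] gap 0.0852
y axis deg 54.31
turn units 0.062
j [-0.253  0.474  1.774 -0.     0.896 -1.2  ] f [-0.5  0.8 -0.1] tau [ 0.02  0.01 -0.02]
[[277.71034731 241.79047202]]
```

View pics/w8.png

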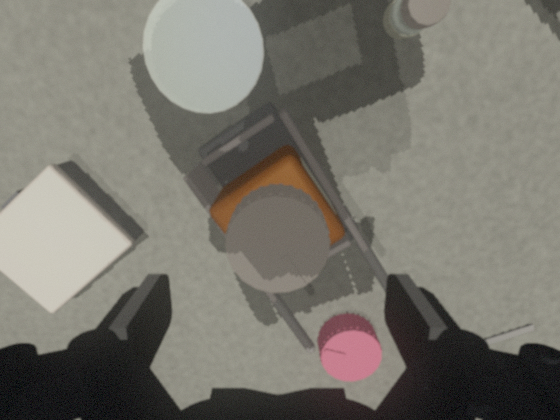

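```bash
python3 - <<'E'
from h import *
print(proj('wrist',[[.5137,-.0178,.128]]))
im=cv2.imread('pics/w8.png');hsv=cv2.cvtColor(im,cv2.COLOR_BGR2HSV)
b=cv2.convertScaleAbs(im[170:310,210:360],alpha=1.8);cv2.imwrite('pics/w8z.png',cv2.resize(b,None,fx=4,fy=4,interpolation=cv2.INTER_CUBIC))
c=atz('wrist',(277.5,238),.128);print(c);plan([c[0],c[1],.117],54)
E
```

```text
[[277.71034731 241.79047202]]
[ 0.51187231 -0.01662373  0.128     ]
shift units [ 0.072 -0.004  1.6  ] t 9.45 tcp [ 0.5143 -0.0182  0.181 ] gap 0.0854
y axis deg 54.29
turn units 0.059
j [-0.253  0.474  1.772 -0.     0.897 -1.2  ] f [0.6 0.2 0.1] tau [-0.01  0.01  0.01]
```

View pics/w8z.png

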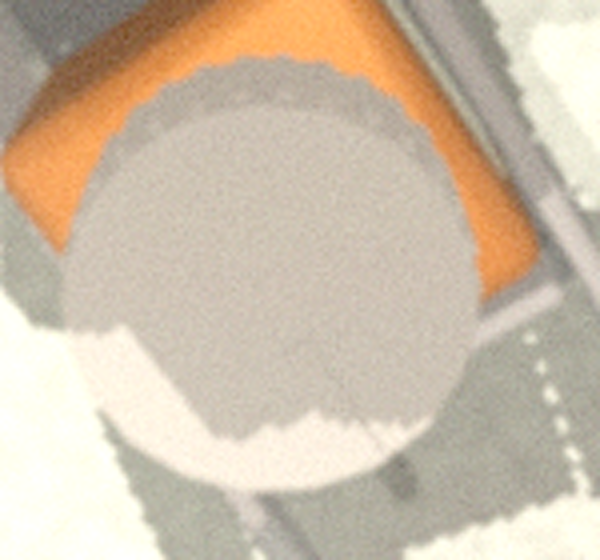

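```bash
python3 - <<'E'
from h import *
c=atz('wrist',(277.9,244.6),.128);print(c);plan([c[0],c[1],.117],54)
f=lambda u,v:atz('wrist',(210+u/4,170+v/4),.129)
d=f(378,440)-f(313,345);print('rib',np.arctan2(d[1],d[0]))
E
```

```text
[ 0.51507295 -0.01866216  0.128     ]
shift units [-2.3e-02  1.0e-03  1.6e+00] t 9.45 tcp [ 0.5143 -0.0182  0.181 ] gap 0.0854
y axis deg 54.29
turn units 0.059
j [-0.253  0.474  1.772 -0.     0.897 -1.2  ] f [0.6 0.2 0.1] tau [-0.01  0.01  0.01]
rib -0.05659896869449233
```

```bash
python3 -m handwheel '[[[-1,-0.01,0,0.6,0],[-1,-0.01,0,1.1,0],[-1,-0.01,0,1.45,0],[-1,-0.01,0,1.6,0],[-1,-0.01,0,1.6,0]]]' 40; python3 -c "
from h import *
plan([.5145,-.018,.117])"; python3 -m handwheel '[[[0,0,0,0,0],[0,0,0,0,0],[1,0,0,0,0],[1,0,0,0,0],[1,0,0,0,0]]]' 40;  python3 - <<'E'
from h import *
plan([.5145,-.018,.117],54)
cap('wrist','w9.png');cap('side','s9.png')
E
```

```text
t: 9.87
tcp_pos: [0.5145, -0.0185, 0.1165]
ee_rot: [-0.001, 0.307, 0.952, -0.0]
ft_force: [0.3, -0.4, 0.5]
finger_gap: 0.0855
shift units [ 0.008  0.008 -0.013] t 9.87 tcp [ 0.5145 -0.0185  0.1165] gap 0.0855
y axis deg 54.26
j [-0.253  0.582  1.819 -0.     0.743 -1.2  ] f [ 0.3 -0.4  0.5] tau [-0.02 -0.03  0.02]
t: 10.28
tcp_pos: [0.5152, -0.0187, 0.119]
ee_rot: [0.001, 0.307, 0.952, -0.0]
ft_force: [0.1, -1.3, 5.8]
finger_gap: 0.0548
shift units [0.024 0.003 0.051] t 10.28 tcp [ 0.5152 -0.0187  0.119 ] gap 0.0548
y axis deg 54.28
turn units 0.056
j [-2.530e-01  5.770e-01  1.819e+00 -1.000e-03  7.430e-01 -1.200e+00] f [ 0.1 -1.3  5.8] tau [-0.25  0.17  0.03]
```

View pics/w9.png

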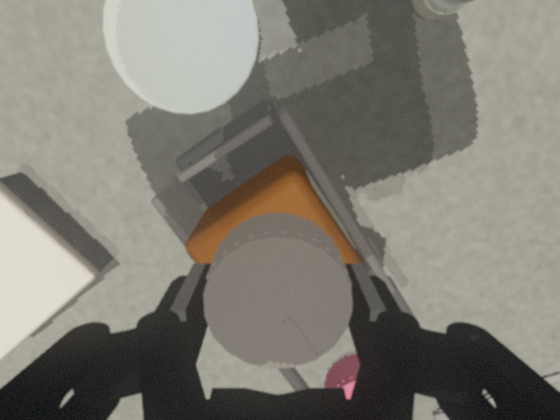

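View pics/s9.png

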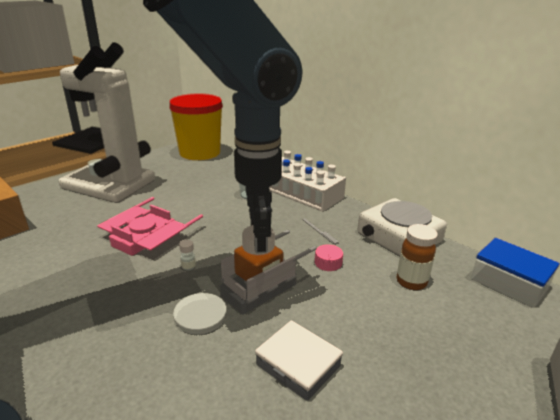

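```bash
python3 -m handwheel '[[[1,0,0,0,-0.7],[1,0,0,0,-1.5],[1,0,0,0,-2.3],[1,0,0,0,-3.1],[1,0,0,0,-4]]]' 40; python3 - <<'E'
from h import *
plan([.5145,-.018,.117],54)
E
```

```text
t: 10.8
tcp_pos: [0.5153, -0.0181, 0.1189]
ee_rot: [0.001, 0.136, 0.991, 0.0]
ft_force: [-0.5, -0.2, 6.1]
finger_gap: 0.0553
shift units [ 0.019 -0.004  0.048] t 10.8 tcp [ 0.5153 -0.0181  0.1189] gap 0.0553
y axis deg 74.36
turn units 4.073
j [-0.253  0.577  1.819  0.002  0.743 -1.552] f [-0.5 -0.2  6.1] tau [ 0.13  0.08 -0.24]
```

Torque is -0.24 N m and the lateral forces are small, so the cap is turning. I'll continue.

```bash
python3 -m handwheel '[[[1,0,0,0,-0.8],[1,0,0,0,-1.6],[1,0,0,0,-2.4],[1,0,0,0,-3.2],[1,0,0,0,-4]]]' 40; python3 - <<'E'
from h import *
plan([.5145,-.018,.117],54)
cap('wrist','w10.png')
E
```

```text
t: 11.22
tcp_pos: [0.5153, -0.0179, 0.119]
ee_rot: [0.001, -0.038, 0.999, 0.0]
ft_force: [-0.0, 1.9, 6.4]
finger_gap: 0.0553
shift units [ 0.019 -0.001  0.05 ] t 11.22 tcp [ 0.5153 -0.0179  0.119 ] gap 0.0553
y axis deg 94.36
turn units 8.073
j [-0.252  0.577  1.819  0.002  0.743 -1.901] f [-0.   1.9  6.4] tau [ 0.26  0.11 -0.32]
```

View pics/w10.png

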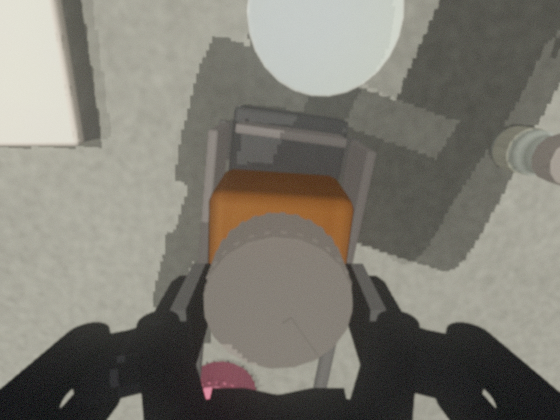

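```bash
python3 -m handwheel '[[[1,0,0,0,-0.8],[1,0,0,0,-1.6],[1,0,0,0,-2.4],[1,0,0,0,-3],[1,0,0,0,-3]]]' 40; python3 - <<'E'
from h import *
plan([.5145,-.018,.117],54)
E
python3 -m handwheel '[[[1,0,0,0,-0.4],[1,0,0,0,-0.8]]]' 40; python3 - <<'E'
from h import *
plan([.5145,-.018,.117],54)
E
```

```text
t: 11.68
tcp_pos: [0.5156, -0.0181, 0.1193]
ee_rot: [0.002, -0.168, 0.986, -0.0]
ft_force: [-0.9, 0.8, 9.3]
finger_gap: 0.0552
shift units [0.024 0.012 0.058] t 11.68 tcp [ 0.5156 -0.0181  0.1193] gap 0.0552
y axis deg 109.36
turn units 11.072
j [-2.520e-01  5.770e-01  1.818e+00  1.000e-03  7.430e-01 -2.162e+00] f [-0.9  0.8  9.3] tau [ 0.09  0.16 -0.01]
t: 11.85
tcp_pos: [0.5158, -0.0181, 0.1196]
ee_rot: [0.002, -0.202, 0.979, -0.0]
ft_force: [-0.5, 1.1, 12.5]
finger_gap: 0.055
shift units [0.028 0.015 0.065] t 11.85 tcp [ 0.5158 -0.0181  0.1196] gap 0.055
y axis deg 113.32
turn units 11.864
j [-2.520e-01  5.760e-01  1.818e+00  1.000e-03  7.440e-01 -2.231e+00] f [-0.5  1.1 12.5] tau [ 0.18  0.18 -0.06]
```

```bash
python3 -m handwheel '[[[1,0,0,0,0],[1,0,0,0,0]]]' 40; python3 - <<'E'
from h import *
plan([.5145,-.018,.117],54)
E
python3 -m handwheel '[[[1,0,0,0,-0.5],[1,0,0,0,-0.5]]]' 40; python3 - <<'E'
from h import *
plan([.5145,-.018,.117],54)
cap('wrist','w11.png');cap('side','s11.png')
a=cv2.imread('pics/s11.png')[200:310,195:345];cv2.imwrite('pics/s11z.png',cv2.resize(a,None,fx=5,fy=5,interpolation=cv2.INTER_CUBIC))
E
```

```text
t: 12.02
tcp_pos: [0.5158, -0.0181, 0.1198]
ee_rot: [0.002, -0.202, 0.979, -0.001]
ft_force: [-0.6, 0.4, 11.7]
finger_gap: 0.0555
shift units [0.029 0.016 0.07 ] t 12.02 tcp [ 0.5158 -0.0181  0.1198] gap 0.0555
y axis deg 113.26
turn units 11.851
j [-2.520e-01  5.760e-01  1.818e+00  1.000e-03  7.440e-01 -2.230e+00] f [-0.6  0.4 11.7] tau [ 0.12  0.24 -0.01]
t: 12.18
tcp_pos: [0.516, -0.0181, 0.1199]
ee_rot: [0.002, -0.223, 0.975, -0.001]
ft_force: [-1.2, 0.4, 13.8]
finger_gap: 0.0551
shift units [0.033 0.02  0.073] t 12.18 tcp [ 0.516  -0.0181  0.1199] gap 0.0551
y axis deg 115.82
turn units 12.364
j [-2.520e-01  5.760e-01  1.818e+00  1.000e-03  7.440e-01 -2.275e+00] f [-1.2  0.4 13.8] tau [ 0.27  0.19 -0.05]
```

View pics/w11.png

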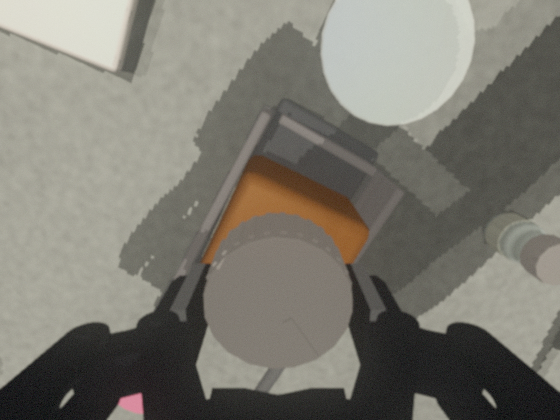

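View pics/s11z.png

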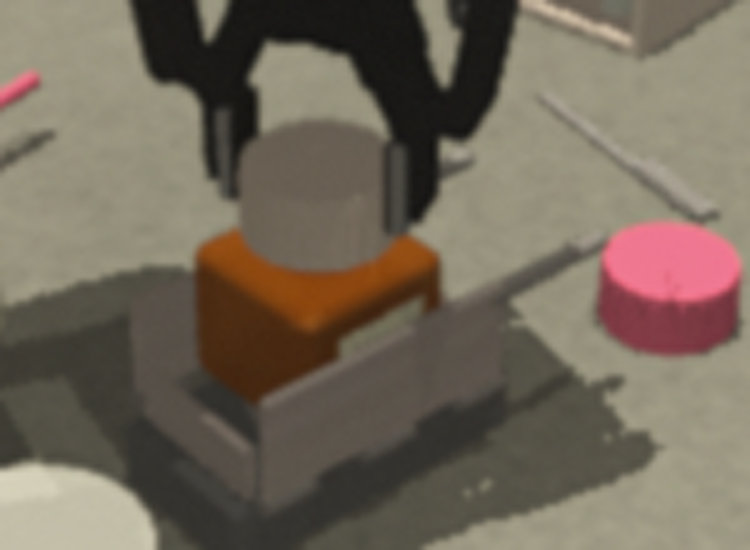

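```bash
python3 -m handwheel '[[[1,0,0,-0.03,0],[1,0,0,-0.06,0],[1,0,0,-0.06,0]]]' 40; python3 - <<'E'
from h import *
plan([.5145,-.018,.117],54)
E
python3 -m handwheel '[[[1,0,0,-0.03,0],[1,0,0,-0.06,0],[1,0,0,-0.06,0]]]' 40; python3 - <<'E'
from h import *
plan([.5145,-.018,.117],54)
E
```

```text
t: 12.53
tcp_pos: [0.5158, -0.0181, 0.1217]
ee_rot: [0.002, -0.223, 0.975, -0.001]
ft_force: [-0.4, 1.1, 9.4]
finger_gap: 0.055
shift units [0.028 0.017 0.118] t 12.53 tcp [ 0.5158 -0.0181  0.1217] gap 0.055
y axis deg 115.75
turn units 12.35
j [-2.520e-01  5.730e-01  1.817e+00  1.000e-03  7.480e-01 -2.273e+00] f [-0.4  1.1  9.4] tau [0.18 0.03 0.03]
t: 12.78
tcp_pos: [0.5142, -0.018, 0.1227]
ee_rot: [-0.0, -0.223, 0.975, 0.0]
ft_force: [-0.2, 0.1, 0.3]
finger_gap: 0.0547
shift units [-0.007 -0.003  0.142] t 12.78 tcp [ 0.5142 -0.018   0.1227] gap 0.0547
y axis deg 115.77
turn units 12.354
j [-0.253  0.571  1.817  0.     0.754 -2.273] f [-0.2  0.1  0.3] tau [-0.08 -0.01  0.03]
```

```bash
python3 -m handwheel '[[[1,0,0,-0.06,0],[1,0,0,-0.13,0],[1,0,0,-0.2,0],[1,0,0,-0.27,0],[1,0,0,-0.34,0]]]' 40;python3 -m handwheel '[[[1,0,0,-0.07,0],[1,0,0,-0.12,0],[1,0,0,-0.15,0],[1,0,0,-0.15,0],[1,0,0,-0.15,0]]]' 40; python3 - <<'E'
from h import *
plan([.5145,-.018,.117],54)
cap('wrist','w12.png');cap('side','s12.png')
a=cv2.imread('pics/s12.png')[190:310,195:345];cv2.imwrite('pics/s12z.png',cv2.resize(a,None,fx=5,fy=5,interpolation=cv2.INTER_CUBIC))
E
```

```text
t: 13.2
tcp_pos: [0.5144, -0.0182, 0.1366]
ee_rot: [-0.0, -0.223, 0.975, 0.0]
ft_force: [-0.5, -0.4, -0.1]
finger_gap: 0.055
t: 13.62
tcp_pos: [0.5145, -0.0182, 0.1424]
ee_rot: [0.0, -0.223, 0.975, -0.0]
ft_force: [-0.2, -0.3, -0.8]
finger_gap: 0.055
shift units [-0.003  0.004  0.634] t 13.62 tcp [ 0.5145 -0.0182  0.1424] gap 0.055
y axis deg 115.77
turn units 12.354
j [-0.253  0.537  1.803 -0.     0.801 -2.273] f [-0.2 -0.3 -0.8] tau [ 0.04 -0.03  0.03]
```

View pics/w12.png

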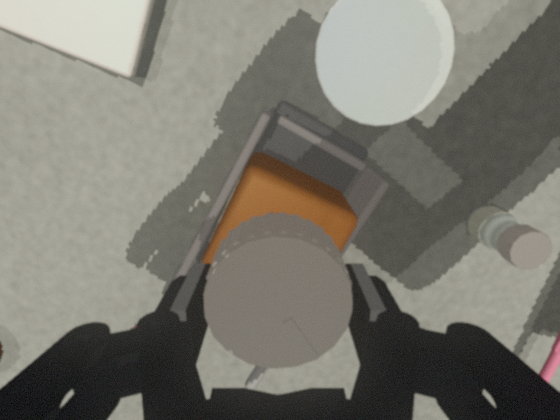

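View pics/s12z.png

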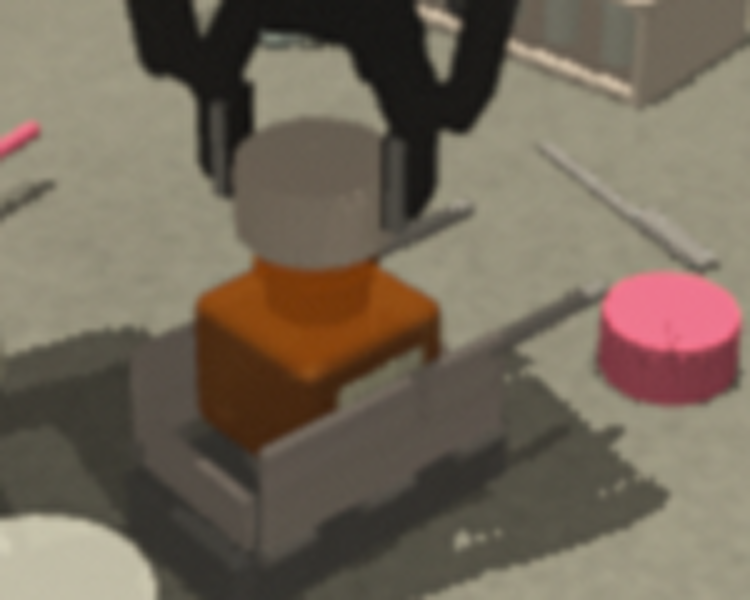

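```bash
python3 -m handwheel '[[[1,0,0,-0.04,0],[1,0,0,-0.08,0],[1,0,0,-0.1,0],[1,0,0,-0.1,0],[1,0,0,-0.1,0]]]' 40; python3 -m handwheel '[[[1,0,0,0,0],[1,0,0,0,0],[1,0,0,0,0]]]' 40; python3 - <<'E'
from h import *
plan([.5145,-.018,.117],54)
cap('side','s13.png')
print(Rq(arm.get_state()['ee_rot'])[:,2].round(4),abs(arm.get_state()['joint_vel']).max())
a=cv2.imread('pics/s13.png')[190:310,195:345];cv2.imwrite('pics/s13z.png',cv2.resize(a,None,fx=5,fy=5,interpolation=cv2.INTER_CUBIC))
E
```

```text
t: 14.13
tcp_pos: [0.5145, -0.0182, 0.1464]
ee_rot: [0.0, -0.223, 0.975, -0.0]
ft_force: [-0.0, 0.7, -0.6]
finger_gap: 0.0548
t: 14.38
tcp_pos: [0.5144, -0.0182, 0.1463]
ee_rot: [-0.0, -0.223, 0.975, 0.0]
ft_force: [-0.6, 0.9, -1.0]
finger_gap: 0.0552
shift units [-0.004  0.004  0.732] t 14.38 tcp [ 0.5144 -0.0182  0.1463] gap 0.0552
y axis deg 115.76
turn units 12.353
j [-0.253  0.53   1.801  0.     0.811 -2.273] f [-0.6  0.9 -1. ] tau [ 0.07  0.01 -0.03]
[-1.e-04  0.e+00 -1.e+00] 0.0023772215985592786
```

View pics/s13.png

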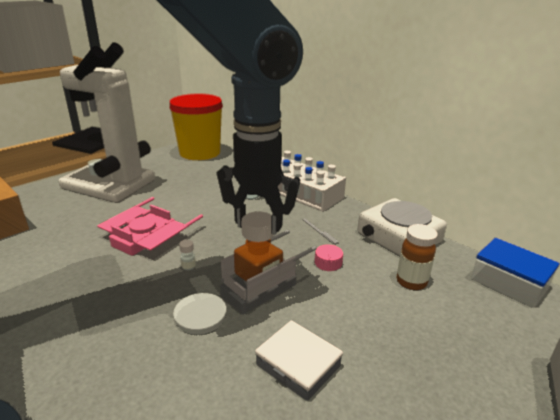

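View pics/s13z.png

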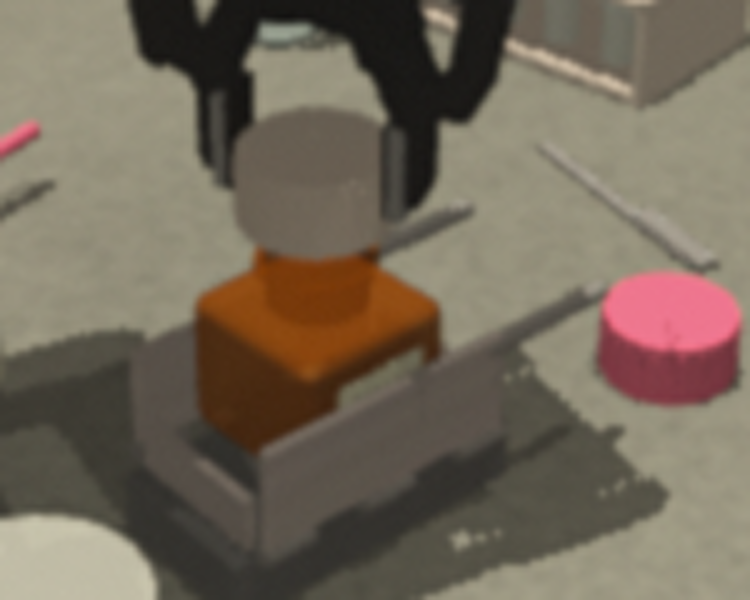

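```bash
python3 - <<'E'
from h import *
from fit import pt
p=[0.5147,-0.0173,-0.0509]
for sd in(1,-1):
  for a in(1.57,1.5,1.4): print(sd,a,((proj('side',pt(p,109,40,0,sd,a))[0]-[195,190]+.5)*5).round(0), ((proj('side',pt(p,-55,45,-2.5,sd,a))[0]-[195,190]+.5)*5).round(0))
E
```

```text
1 1.57 [466. 208.] [124. 352.]
1 1.5 [461. 205.] [118. 348.]
1 1.4 [455. 202.] [111. 345.]
-1 1.57 [601. 288.] [263. 459.]
-1 1.5 [607. 291.] [269. 465.]
-1 1.4 [614. 297.] [278. 473.]
```

```bash
python3 -c "
from h import *
workorder.finish_job();print(arm.get_state()['t'])"
```

```text
the job is handed in; nothing more can be done
the job is handed in; nothing more can be done
```

The job is done and handed in at about t = 14.4 s. Both panels are up, and the freed cap is held level just above the mouth of the jar.

- **Panels:** I swung each one up by its pull pin to its hard stop. In the last side picture the pin tips and panel corners sit within about 2 px of where upright panels should be; the left near corner was 1–2 px off, but inward.
- **Unscrewing:** I turned the cap about 61° (1.07 rad) anticlockwise with no slip in the grip. The turning torque dropped from about 0.3 N m to nearly zero, and the upward force rose from about 6 N to 12–14 N, so the threads had let go. I turned about 6–7° past the first sign of this, to be sure. The jar turned only about 0.07 rad inside the box, which is within its play.
- **Lift:** I raised the cap about 27 mm straight up, so its lower edge should be about 6 mm above the rim. The arm was still, and the wrist force was 1 N or less on each axis. The jar stayed standing in the cradle.
- **Other things on the bench:** Nothing else looked moved in the last side picture. I took no final top view, because the arm blocks it.
- **Measurements that disagreed:**
  - The starting angle of the cap's rib read anywhere from about -0.08 to +0.16 rad in different pictures. I went by torque and force to tell when the threads let go.
  - The cap's centre differed by 1–3 mm between views, but the sideways forces while turning stayed within 2 N.

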